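Turn the meter plate round on its pins

TASK

On the electricity-meter test bench, the upright plate with the round meter socket is mounted back to front. Lift it off its two locating pins, turn it round so that the round socket faces the row of brass terminals along the front (robot side) of its base, and lower it, without dropping it, fully home onto the same two pins. Leave the other, shorter plate where it is.

Things in the scene. Friction and masses are not known exactly. Their poses are not given: they have to be found in the camera images.
- meter_plate: Loose upright plate, 0.4 kg. Foot 54(x) x 240(y) x 16 mm, 30 mm square through holes at y=+95 and -75; white panel 10 thick, 110 wide, z 16-110; black 26 mm square grip block on top at x=y=0, z 110-150, grip across either pair of faces. -x face: round grey socket 82 across, 16 proud; +x face: steel rail. Origin: centre of foot's underside, z up. Starts on pin_base turned 180 deg, 20 mm off to base +y.
- socket (a point): Centre of the front of the meter plate's round socket, at (-21, 0, 62) mm in the plate's frame. When the plate is seated the wanted way, the socket looks along the base's -x, the plate's x, y, z axes lie along the base's, and the plate's origin is 20 mm straight above the base's origin (so the off-centre holes need a 20 mm shift along y with the half turn).
- pin_base: Fixed grey slab 130(x) x 280(y) x 20 mm under the meter plate, with a black strip of brass terminals along its front (-x, robot side) at x=-50, 38 mm high. Two tapered dark steel pins on top at x=0, y=+95 and -75: 24 mm across at the slab, 6 at the tip, tips 56 mm above the desk. Origin: centre of the slab's underside, z up. On the robot's left or right, yaw within 0.3 rad.
- spare_plate: The other plate (loose, to be left), 120 mm high, on a second, like base on the robot's other side: same foot and black grip block, but a shorter white panel with a grey rectangular box on each face and no round socket. Origin: centre of its foot's underside, z up.
There are look-alikes about, which are no part of the job. Leave any pink look-alike of the meter_plate alone.

How it is judged:
On the way, in this order (a step that is already met when the one before it is completed fails the run):
1. the meter plate is lifted clear above the pins (z of meter_plate in the frame of pin_base above 0.056 m), for 0.1 s.
2. still held in the fingers, the plate is lowered over the pins with the socket towards the terminals, to within 18 mm of home (z of meter_plate in the frame of pin_base below 0.038 m and horizontal distance between meter_plate and pin_base below 0.015 m and x of socket in the frame of pin_base below -0.008 m and contact force between the fingers and meter_plate above 0.5 N), for 0.05 s.
At the end, for the whole second after the job is handed in: The meter plate is at rest, fully down on the base (within 5 mm), upright within 5 degrees, its origin within 12 mm horizontally of the base's origin, in line with the base within 10 degrees, with the round socket on the terminal (-x) side of the base (z of meter_plate in the frame of pin_base between 0.015 and 0.025 m and horizontal distance between meter_plate and pin_base below 0.012 m and angle between the y axis of meter_plate and the y axis of pin_base, either way round below 0.18 rad and angle between meter_plate's own z axis and vertical below 0.09 rad and x of socket in the frame of pin_base below -0.008 m and linear speed of meter_plate below 0.02 m/s and angular speed of meter_plate below 0.1 rad/s); the robot touches nothing.
It fails at once if the other plate is moved by more than 20 mm (distance of spare_plate from where it was at the start of the episode above 0.02 m).
It also fails if it takes over 43 s, if anything falls off the work surface, if the arm or the gripper's body presses on something with over 40 N, if the wrist force passes 120 N, or if a joint passes its speed limit or range.

ROBOT

A 6-joint arm with a two-finger parallel gripper is mounted at the origin on the work surface. World frame = base frame: x ahead of the robot, y to its left, z up, the work surface at z = 0. Lengths are in m, angles in rad, forces in N, time in s.
With the tool pointing down it reaches from about 0.375 to 0.9 m from the base axis. Payload 3.1 kg.
Tool frame: the origin (TCP) lies between the finger pads; the fingertips stand 25 mm ahead of it and the grasp point (between the pads) lies 6 mm ahead of it; x points along the fingers, y is the direction in which the jaws open and shut, and the axes are right-handed (so a half turn about x gives the same grasp; the last joint's range is limited). The gripper opens to 85 mm and grips with 20 to 120 N. Pads are 22 mm wide; open, the fingers measure 114 mm over their backs; the gripper's body (76 mm by 85 mm) begins 54 mm behind the grasp point. The pads swing forward as they close: fully open they stand 13 mm farther back than shut.
Start: joints at [-0.178, 0.527, 1.433, -0, 1.181, -0.178], TCP at [0.625, 0, 0.256] pointing down, gripper open.
Joint ranges: [-3.08, 3.08], [-0.75, 2.2], [0.22, 2.44], [-1.43, 4.57], [0, 2.65], [-2.85, 2.85]. Speed limits (rad/s): [2.79, 2.79, 3.14, 3.14, 3.14, 3.14].

INTERFACE

Orientations are given as a unit quaternion [x, y, z, w].
In Python, from station import manip, viewer, workorder gives the robot as it stands.
- The arm moves only by the shell command python3 -m crank 'ROWS' [FORCE]. ROWS is JSON, one flat list of numbers, 5 for each row, row after row: the opening, from 0 (shut) to 1 (fully open), then the shift along the world's x, y, z in mm, then the turn about the world's z in rad. A call has 1 to 10 rows; each row is the pose to reach, as a shift and turn from the pose commanded when the call began; what a row does not reach only later rows make up. A row lasts 1/8 s, in which the tool goes at most 62.5 mm and 10.7 degrees, less where a joint would pass 70% of its speed; a pose out of reach is approached as far as the arm can. A call with a gripper value outside its range is refused whole. The fingers move at their own pace and stop on an object; FORCE is the grip in N (left out, the last holds). Time passes only in rows, so rows that repeat a pose let the fingers close. It gives the time, the measured TCP pose, the force and the opening at its end, in the units of the state.
- manip.sense(): the state, without advancing time (a new reading comes with each control period).
- viewer.snapshot(name): name is "scene" or "side" or "wrist"; returns a dict with "img" (420x560x3 uint8, red, green, blue), "range_z" (420x560 float32, m along the optical axis (not along the pixel's ray), 0 where there is no reading), "fx", "fy", "cx", "cy" (pixels), "origin" and "attitude" of the camera in the world. Camera axes: x right, y down, z forward; pixel columns grow to the right and rows downward; lengths in m; the calibration is good to about 2 mm. The wrist camera is an equidistant fisheye: a pixel r from the principal point sees the ray r / f radians off the axis. A picture is of the moment at which its call begins.
- workorder.sign_off(): hands the job in, once; it reports no verdict.
The state is a dict: "t": time; "q": joint angles; "qd": joint speeds; "tau": joint torques, N m; "tcp_pos": TCP position; "tool_rot": TCP orientation; "force": force on the tool from outside, world axes, zero at the start; "ft_torque": the same for the moment, N m; "finger_gap": opening from 0.0 (shut) to 1.0 (fully open).
Only numpy, scipy, OpenCV 4.12 (cv2) and the standard library are available. Lean on these libraries where they do the work, as an engineer would, in place of code of your own. Each camera call takes 0.05 s, during which the arm holds its last target.

## Working session

There is one attempt and no reset: what is moved stays moved. The work goes in short steps, Python scripts to look and compute and a shell command to move; the robot and the scene stay as the last step left them, time stands still between calls to the robot, and variables do not carry over. Pictures are saved under pics/ and viewed, and the job is handed in when it is done.

```bash
mkdir -p pics; ls
cat > h.py <<'E'
import numpy as np, cv2
from scipy.spatial.transform import Rotation as R
from station import manip, viewer, workorder
def snap(cam,name):
    s=viewer.snapshot(cam); cv2.imwrite(f'pics/{name}.png',s['img'][:,:,::-1]); np.savez(f'pics/{name}.npz',**{k:np.array(v) for k,v in s.items()}); return s
def rot(a):
    a=np.array(a); return a if a.shape==(3,3) else R.from_quat(a).as_matrix()
def cloud(s):
    z=np.array(s['range_z']);v,u=np.indices(z.shape)
    P=np.stack([(u-s['cx'])/s['fx']*z,(v-s['cy'])/s['fy']*z,z],-1)
    W=P@rot(s['attitude']).T+np.array(s['origin']); W[z<=0]=np.nan
    return W
def load(n): return dict(np.load(f'pics/{n}.npz'))
def crop(n,u0,v0,u1,v1,k,out):
    im=cv2.imread(f'pics/{n}.png')[v0:v1,u0:u1]; cv2.imwrite(f'pics/{out}.png',cv2.resize(im,None,fx=k,fy=k,interpolation=cv2.INTER_CUBIC))
E
python3 - <<'E'
from h import *
for c in('scene','side'): s=snap(c,c+'0'); print(c,s['origin'],s['attitude'])
print(manip.sense())
E
```

```text
pics
scene [ 1.13755605 -0.11319562  1.02695575] [ 0.73354348  0.60503616 -0.19817724 -0.23784658]
side [0.43386813 0.76192812 0.76013509] [-0.0041408   0.91044586 -0.41360542  0.00131751]
{'t': 0.1, 'q': array([-1.78475966e-01,  5.28369608e-01,  1.43377177e+00, -4.66791039e-05,
        1.18143273e+00, -1.78487703e-01]), 'qd': array([-0.00065445, -0.00094091, -0.00123532, -0.00011481,  0.00056944,
       -0.00038827]), 'tau': array([ 4.33945943e-04, -4.43301880e+01, -1.78587180e+01, -2.04061280e-04,
        3.88642526e-03,  1.10165692e-05]), 'tcp_pos': array([6.24395949e-01, 1.41529822e-04, 2.55434413e-01]), 'tool_rot': array([ 0.49958029,  0.50057386, -0.50040447,  0.49944039]), 'force': array([ 0.55772154,  0.65129038, -0.06987666]), 'ft_torque': array([-0.02490125,  0.00483759, -0.01683493]), 'finger_gap': 0.9988702310531249}
```

View pics/scene0.png

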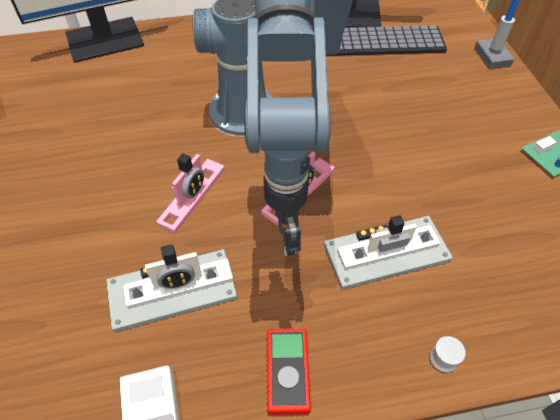

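View pics/side0.png

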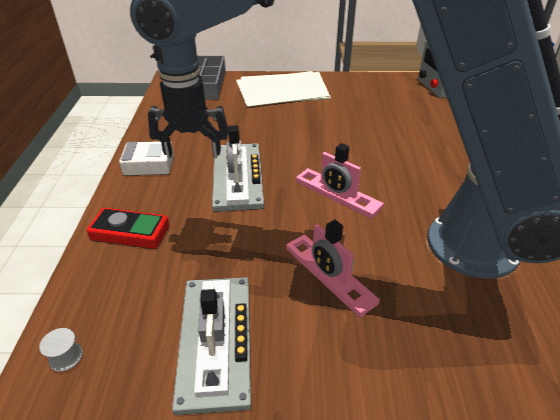

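The scene camera looks back towards the robot. The candidates are:
- White plate at (175,275): round dark socket facing away from the terminals, on the robot's right.
- White plate at (395,240): shorter, with a rectangular box. This is the spare.
- Pink plates at (190,185) and (305,185): look-alikes.

The white one at (175,275) fits the description. I'll confirm it in an enlarged crop and measure it.

Run:
```python
from h import *
crop('scene0',95,230,250,335,5,'c1'); crop('side0',200,110,280,220,5,'c2')
s=load('scene0');W=cloud(s)
for n in('scene0','side0'):
    W=cloud(load(n)).reshape(-1,3); 
    m=(W[:,1]<-0.1)&(W[:,0]>.4)&(W[:,0]<.9)&(W[:,1]>-.45)
    P=W[m]
    for lo,hi in((.012,.025),(.029,.042),(.162,.18)):
        q=P[(P[:,2]>lo)&(P[:,2]<hi)]
        print(n,lo,len(q))
        if len(q)>5:
            r=cv2.minAreaRect((q[:,:2]*1000).astype(np.float32)); print(r, np.median(q,0), q.min(0),q.max(0))
```

```text
scene0 0.012 3398
((619.3455810546875, -244.13754272460938), (344.4190673828125, 342.7999267578125), 41.09490966796875) [ 0.60905963 -0.28022405  0.02075958] [ 0.4002209  -0.40067668  0.01205618] [ 0.86178908 -0.11061443  0.02499929]
scene0 0.029 1631
((652.8452758789062, -278.522705078125), (227.6236572265625, 358.9730224609375), 62.673980712890625) [ 0.58213572 -0.25673447  0.03650969] [ 0.51692571 -0.35757806  0.0290041 ] [ 0.8645483  -0.11473041  0.04182477]
scene0 0.162 154
((572.1453247070312, -235.41354370117188), (27.027761459350586, 25.68343162536621), 5.702155113220215) [ 0.57386684 -0.23531534  0.1702937 ] [ 0.55809897 -0.24814419  0.16204841] [ 0.5855989  -0.22160509  0.17441132]
side0 0.012 1726
((626.1807861328125, -283.4763488769531), (299.82659912109375, 444.8748474121094), 61.10832595825195) [ 0.59830804 -0.22191767  0.01758908] [ 0.40125154 -0.39984436  0.01203797] [ 0.8905174  -0.10640715  0.02499182]
side0 0.029 1054
((666.027587890625, -279.8537292480469), (231.9423370361328, 385.8518981933594), 64.54818725585938) [ 0.55729745 -0.21954843  0.03358011] [ 0.50463353 -0.35839165  0.02903601] [ 0.88894104 -0.11007008  0.04197478]
side0 0.162 72
((567.7130126953125, -232.57687377929688), (22.698604583740234, 31.046875), 5.545734882354736) [ 0.56683327 -0.22748862  0.16682342] [ 0.55568938 -0.24912317  0.1625396 ] [ 0.57971823 -0.21701121  0.17068201]
```

View pics/c1.png

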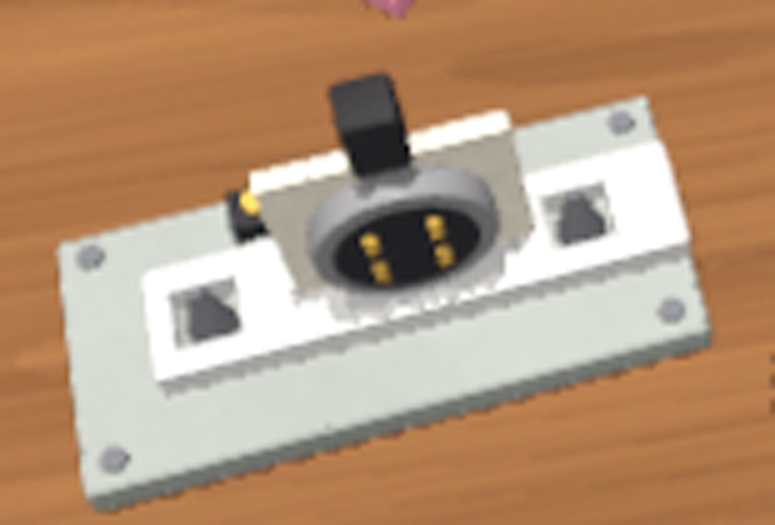

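View pics/c2.png

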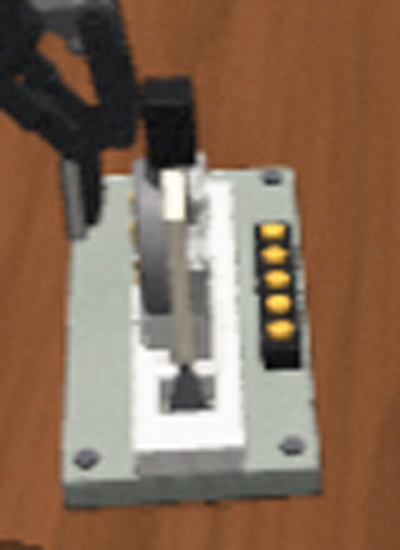

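The crops confirm it. The round socket faces away from the brass terminals, and the foot sits towards the +y end of the slab. Next I'll get the slab and block poses from rays.

```bash
cat >> h.py <<'E'
def ray(s,uv,z):
    uv=np.atleast_2d(uv).astype(float)
    d=np.c_[(uv[:,0]-s['cx'])/s['fx'],(uv[:,1]-s['cy'])/s['fy'],np.ones(len(uv))]@rot(s['attitude']).T
    o=np.array(s['origin']); return o+d*((z-o[2])/d[:,2])[:,None]
E
python3 - <<'E'
from h import *
np.set_printoptions(precision=1,suppress=True)
s=load('scene0');t=load('side0')
f=lambda p,o:np.array(p)/5+np.array(o)-0.4
c=ray(s,f([(60,243),(645,98),(712,335),(88,492)],(95,230)),.02)*1e3
h=ray(s,f([(90,257),(622,122),(672,310),(114,460)],(95,230)),.02)*1e3
h2=ray(t,f([(272,177),(292,446),(86,458)],(200,110)),.02)*1e3
print(c,c.mean(0));print(h,h.mean(0));print(h2,'centre',(h2[0]+h2[2])/2)
for q in(c,h):
  for a,b in((0,1),(3,2)): d=q[b]-q[a];print(np.linalg.norm(d),'yaw %.4f'%np.arctan2(-d[0],d[1]))
d=h2[1]-h2[0];print(np.linalg.norm(d),'%.4f'%np.arctan2(-d[0],d[1]))
# block top corners c1 : TL(330,88) TR(388,74) BR(402,110) BL(338,122)
k=ray(s,f([(331,88),(388,74),(402,110),(338,123)],(95,230)),.17)*1e3;print('block',k,k.mean(0))
k=ray(t,f([(146,78),(192,78),(194,104),(145,104)],(200,110)),.17)*1e3;print('block side',k,k.mean(0))
# foot top z=.036 corners scene: (143,270) (660,142) (690,243) (163,380)
k=ray(s,f([(143,270),(660,142),(690,243),(163,380)],(95,230)),.036)*1e3;print('foot',k,k.mean(0))
for a,b in((0,1),(3,2)): d=k[b]-k[a];print(np.linalg.norm(d),'yaw %.4f'%np.arctan2(-d[0],d[1]))
E
```

```text
[[ 521.5 -398.8   20. ]
 [ 494.8 -122.7   20. ]
 [ 625.7 -109.    20. ]
 [ 648.5 -385.6   20. ]] [ 572.6 -254.    20. ]
[[ 531.6 -385.1   20. ]
 [ 506.1 -135.2   20. ]
 [ 609.8 -125.    20. ]
 [ 635.5 -374.4   20. ]] [ 570.7 -255.    20. ]
[[ 531.5 -382.    20. ]
 [ 507.  -133.8   20. ]
 [ 610.2 -123.3   20. ]] centre [ 570.8 -252.7   20. ]
277.4078333639767 yaw 0.0965
277.5315028336907 yaw 0.0822
251.20938273426836 yaw 0.1017
250.73493171903345 yaw 0.1028
249.38886594171404 0.0986
block [[ 561.  -247.5  170. ]
 [ 558.6 -224.   170. ]
 [ 577.3 -219.6  170. ]
 [ 578.5 -245.6  170. ]] [ 568.9 -234.2  170. ]
block side [[ 579.7 -239.4  170. ]
 [ 556.8 -239.7  170. ]
 [ 553.7 -215.   170. ]
 [ 577.8 -214.8  170. ]] [ 567.  -227.2  170. ]
foot [[ 552.5 -357.2   36. ]
 [ 530.4 -118.7   36. ]
 [ 586.1 -112.3   36. ]
 [ 609.4 -349.1   36. ]] [ 569.6 -234.3   36. ]
239.51889992449767 yaw 0.0926
237.91901516175548 yaw 0.0980
```

The base is at about (571, -254) with yaw 0.10. The block is at (569, -234), which matches the stated 20 mm offset. I'll grip with the jaws along y (turn +1.67) so the half turn back to -1.47 stays within the last joint's range.

```bash
python3 -m crank '[1,-20,-80,10,0.4, 1,-40,-160,10,0.8, 1,-56,-234,10,1.2, 1,-56,-234,10,1.67, 1,-56,-234,10,1.67, 1,-56,-234,10,1.67, 1,-56,-234,10,1.67, 1,-56,-234,10,1.67, 1,-56,-234,10,1.67, 1,-56,-234,10,1.67]'
python3 - <<'E'
from h import *
s=snap('wrist','w1'); st=manip.sense(); print(st['t'],st['q'],st['tcp_pos'],rot(st['tool_rot']),st['qd'])
print(s['origin'],s['fx'],s['cx'],s['cy'])
snap('scene','s1')
E
```

```text
t: 1.35
tcp_pos: [0.5687, -0.2338, 0.2658]
tool_rot: [-0.034, 0.707, 0.035, 0.706]
force: [0.5, -0.1, -0.1]
finger_gap: 0.999
1.4 [-5.71569717e-01  5.03800851e-01  1.44788642e+00  1.98795158e-05
  1.19081895e+00 -2.24005374e+00] [ 0.56873846 -0.23382088  0.265907  ] [[-7.58369339e-04 -9.75248322e-02  9.95232803e-01]
 [ 5.09722636e-04  9.95232922e-01  9.75252323e-02]
 [-9.99999583e-01  5.81252834e-04 -7.05043519e-04]] [ 0.00038559 -0.00151959 -0.00251818  0.00010623 -0.00218085  0.03454634]
[ 0.48760611 -0.24190855  0.38413219] 325.19226210127806 279.91806539480484 208.32545119898478
```

View pics/w1.png

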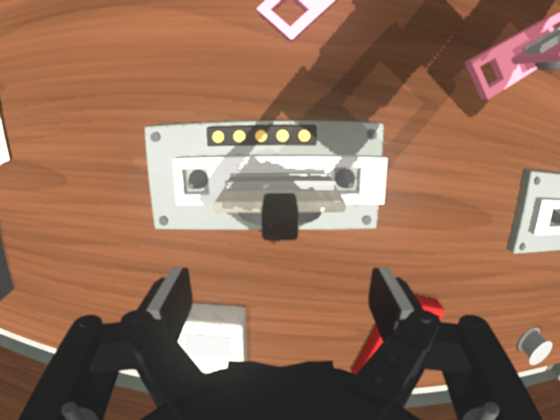

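View pics/s1.png

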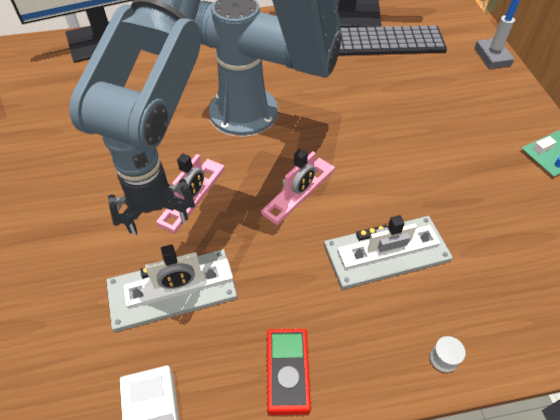

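The wrist view shows the block at (280,215), centred between the fingers, whose inner faces are at about u=185 and u=375. Next I'll descend with the tips staying above the panel top (z 130), then grip.

```bash
python3 -m crank '[1,0,0,-40,0, 1,0,0,-80,0, 1,0,0,-107,0, 1,0,0,-107,0, 0,0,0,-107,0, 0,0,0,-107,0, 0,0,0,-107,0, 0,0,0,-107,0, 0,0,0,-107,0, 0,0,0,-107,0]' 60
python3 - <<'E'
from h import *
s=snap('side','t2');snap('scene','s2'); st=manip.sense(); print(st['tcp_pos'],st['force'],st['finger_gap'])
crop('t2',130,60,290,220,4,'c3')
E
```

```text
t: 2.7
tcp_pos: [0.5697, -0.2341, 0.1606]
tool_rot: [-0.035, 0.706, 0.035, 0.707]
force: [-1.2, 0.9, 5.8]
finger_gap: 0.3
[ 0.56967884 -0.2341552   0.16056093] [0.55337067 0.95275165 6.46904558] 0.3017566923086336
```

View pics/c3.png

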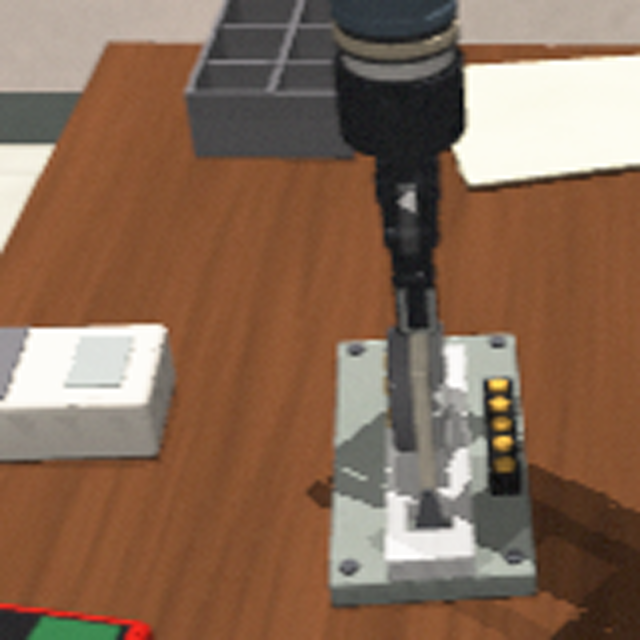

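The gap of 0.30 × 85 ≈ 26 mm matches the block width, so it is gripped. The 6 N upward force is the tips touching the panel top. Now a straight lift.

```bash
python3 -m crank '[0,0,0,3,0, 0,0,0,10,0, 0,0,0,30,0, 0,0,0,60,0, 0,0,0,90,0, 0,0,0,120,0, 0,0,0,150,0, 0,0,0,165,0, 0,0,0,165,0, 0,0,0,165,0]'
python3 - <<'E'
from h import *
s=snap('side','t3');snap('scene','s3'); snap('wrist','w3'); st=manip.sense(); print(st['t'],st['tcp_pos'],st['force'],st['finger_gap'],st['q'])
E
```

```text
t: 4.05
tcp_pos: [0.5681, -0.2335, 0.3226]
tool_rot: [-0.034, 0.707, 0.036, 0.705]
force: [-0.2, 0.8, -3.7]
finger_gap: 0.295
4.2 [ 0.56840189 -0.23362017  0.3227223 ] [-0.77243794 -0.70830736 -4.00492603] 0.2984529409705846 [-5.71575315e-01  4.48943768e-01  1.37770027e+00 -1.84933066e-05
  1.31804928e+00 -2.24151421e+00]
```

View pics/s3.png

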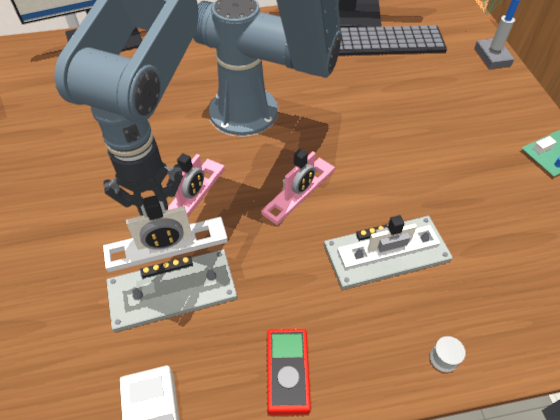

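View pics/t3.png

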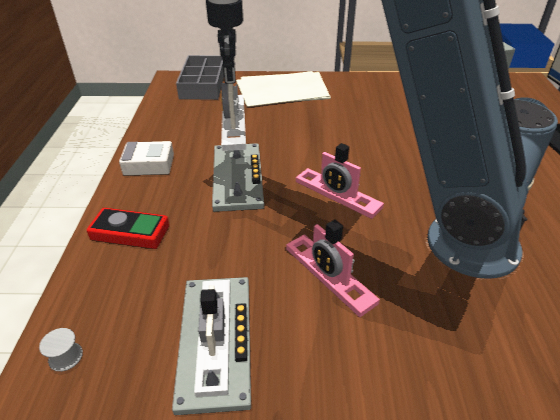

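The plate is lifted level with 4 N hanging, and the pins are free to view. I'll turn it in two halves while up high.

```bash
python3 -m crank '[0,0,0,0,-0.17, 0,0,0,0,-0.34, 0,0,0,0,-0.51, 0,0,-5,0,-0.68, 0,0,-10,0,-0.85, 0,0,-10,0,-1.02, 0,0,-10,0,-1.19, 0,0,-10,0,-1.36, 0,0,-10,0,-1.53, 0,0,-10,0,-1.57]'
python3 -m crank '[0,0,0,0,-0.17, 0,0,0,0,-0.34, 0,0,0,0,-0.51, 0,0,-5,0,-0.68, 0,1,-10,0,-0.85, 0,2,-10,0,-1.02, 0,2,-10,0,-1.19, 0,2,-10,0,-1.36, 0,2,-10,0,-1.53, 0,2,-10,0,-1.572]'
python3 -m crank '[0,0,0,0,0, 0,0,0,0,0, 0,0,0,0,0]'
python3 - <<'E'
from h import *
s=snap('side','t4');snap('scene','s4'); snap('wrist','w4'); st=manip.sense(); print(st['t'],st['tcp_pos'],rot(st['tool_rot']),st['force'],st['finger_gap'],st['q'])
crop('s3',95,230,250,335,5,'c4');crop('t3',200,110,280,220,5,'c5');crop('s4',95,190,250,335,5,'c6')
E
```

```text
t: 5.45
tcp_pos: [0.5687, -0.2438, 0.3233]
tool_rot: [0.475, 0.525, -0.475, 0.523]
force: [-0.1, -0.3, -3.9]
finger_gap: 0.295
t: 6.7
tcp_pos: [0.5707, -0.2538, 0.3233]
tool_rot: [-0.706, -0.035, 0.707, -0.034]
force: [-0.5, 0.1, -4.2]
finger_gap: 0.294
t: 7.08
tcp_pos: [0.5709, -0.254, 0.3241]
tool_rot: [-0.706, -0.035, 0.706, -0.035]
force: [-0.2, -0.7, -3.7]
finger_gap: 0.301
7.225 [ 0.57099758 -0.25397458  0.32430256] [[ 5.24277937e-05  9.87503065e-02 -9.95112242e-01]
 [-2.29060113e-05 -9.95112243e-01 -9.87503078e-02]
 [-9.99999998e-01  2.79713130e-05 -4.99095638e-05]] [-0.52255444  0.28931387 -4.19862113] 0.30011993924853925 [-5.97084800e-01  4.61838336e-01  1.35082046e+00  1.08498674e-05
  1.32887763e+00  8.74797416e-01]
```

View pics/c4.png

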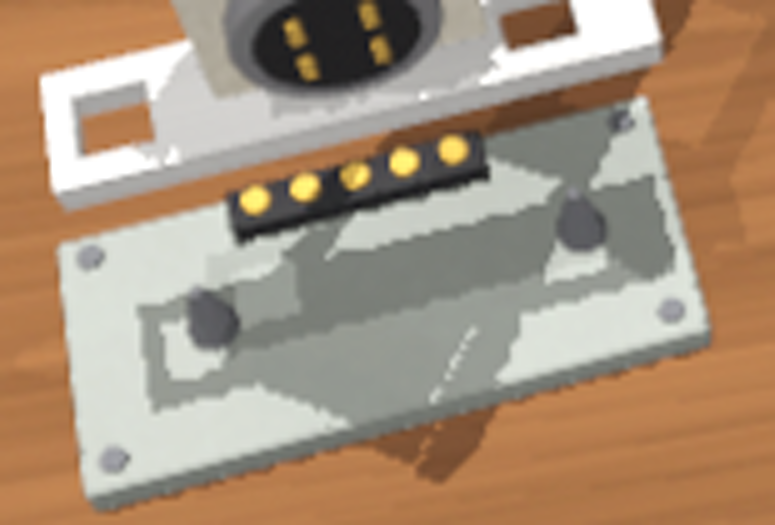

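View pics/c5.png

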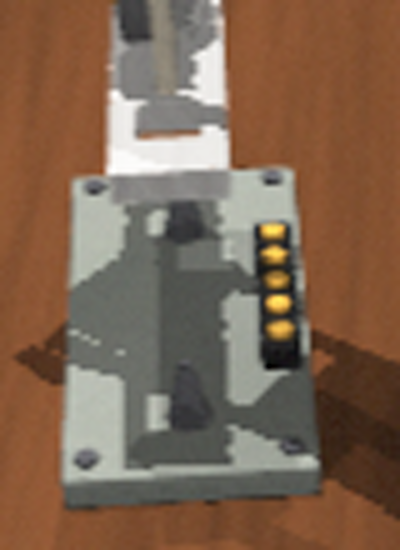

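View pics/c6.png

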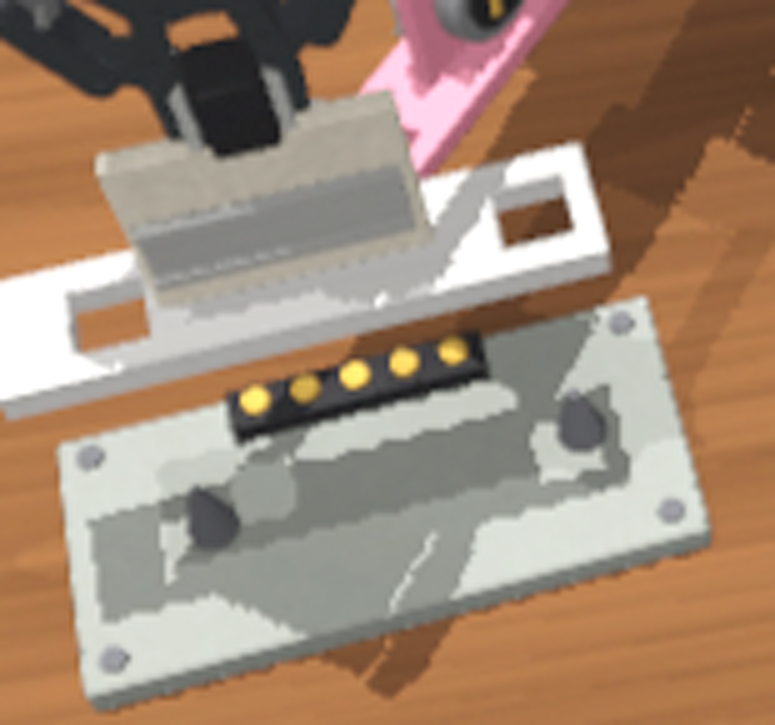

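View pics/w4.png

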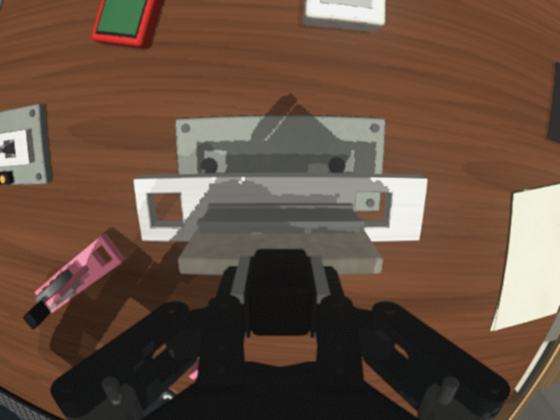

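View pics/t4.png

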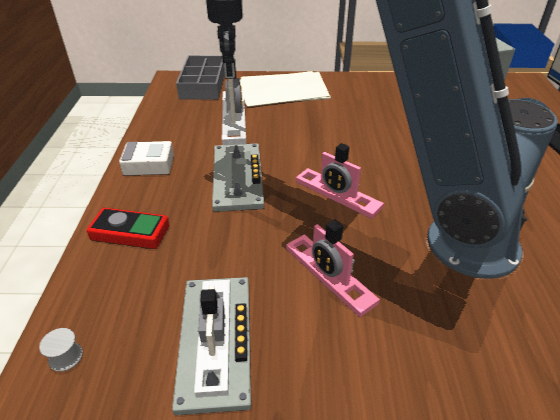

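The plate is turned, with the rail now facing the camera and the socket towards the terminals. I'll check the alignment of the foot to the pins using the same camera.

Run:
```python
from h import *
crop('s4',85,210,225,280,5.7,'c7') if 0 else None
im=cv2.imread('pics/s4.png')[210:280,85:225]; cv2.imwrite('pics/c7.png',cv2.resize(im,(700,350),interpolation=cv2.INTER_CUBIC))
```

```text
(no output)
```

View pics/c7.png

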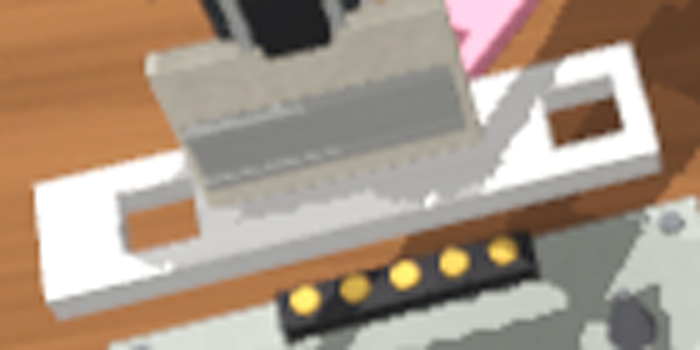

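Run:
```python
from h import *
np.set_printoptions(precision=1,suppress=True)
s=load('s4')
f=lambda p,o:np.array(p)/5+np.array(o)-0.4
W=cloud(s)
c=f([(34,185),(632,43),(660,156),(50,303)],(85,210))
for p in f([(70,230),(640,130),(90,280)],(85,210)): print('z',W[int(p[1]),int(p[0])]*1e3)
k=ray(s,c,.200)*1e3;print(k,k.mean(0))
for a,b in((0,1),(3,2)): d=k[b]-k[a];print(np.linalg.norm(d),'yaw %.4f'%np.arctan2(-d[0],d[1]))
for a,b in((0,3),(1,2)): d=k[b]-k[a];print(np.linalg.norm(d),'yaw %.4f'%np.arctan2(d[1],d[0]))
t=ray(s,f([(198,292),(572,190)],(95,230)),.056)*1e3
b=ray(s,f([(217,325),(583,226)],(95,230)),.022)*1e3
for p in(t,b):
  d=p[1]-p[0];u=d/np.linalg.norm(d);print(p,np.linalg.norm(d),'yaw %.4f'%np.arctan2(-d[0],d[1]),'base c',p.mean(0)-10*u)
```

```text
z [ 577.9 -364.   203.1]
z [ 574.3 -139.6  203.8]
z [ 601.1 -356.5  201.1]
[[ 553.4 -378.2  200. ]
 [ 529.7 -137.   200. ]
 [ 587.3 -132.3  200. ]
 [ 609.5 -370.6  200. ]] [ 570.  -254.5  200. ]
242.34933709793754 yaw 0.0979
239.400370353075 yaw 0.0926
56.57297607915023 yaw 0.1346
57.822733015911275 yaw 0.0827
[[ 580.  -328.6   56. ]
 [ 560.1 -161.    56. ]] 168.7107427761429 yaw 0.1183 base c [ 571.3 -254.7   56. ]
[[ 579.  -328.    22. ]
 [ 560.  -159.8   22. ]] 169.3051400507607 yaw 0.1128 base c [ 570.6 -253.9   22. ]
```

The plate centre is at (570.0, -254.5) and the base centre at (570.8, -254.3), with yaws agreeing to within 0.02. The alignment is within the pins' 3 mm slack, so I'll lower in stages.

```bash
python3 -m crank '[0,0,0,-25,0, 0,0,0,-50,0, 0,0,0,-75,0, 0,0,0,-95,0, 0,0,0,-110,0, 0,0,0,-120,0, 0,0,0,-128,0, 0,0,0,-134,0, 0,0,0,-140,0, 0,0,0,-140,0]'
python3 - <<'E'
from h import *
snap('side','t5');snap('scene','s5');st=manip.sense(); print(st['t'],st['tcp_pos'],st['force'],st['ft_torque'],st['finger_gap'])
a=cv2.imread('pics/s5.png')[190:335,85:245];b=cv2.imread('pics/t5.png')[75:220,170:290]
cv2.imwrite('pics/c8.png',cv2.resize(np.hstack([a,b]),(784,406),interpolation=cv2.INTER_CUBIC))
E
```

```text
t: 8.48
tcp_pos: [0.5708, -0.2538, 0.184]
tool_rot: [-0.706, -0.035, 0.706, -0.035]
force: [-0.2, -0.4, -4.7]
finger_gap: 0.294
8.575 [ 0.57114858 -0.25406547  0.18451895] [-0.29498497 -0.01944937 -3.85478221] [-0.04107474 -0.01114519  0.01439908] 0.30064305958987486
```

View pics/c8.png

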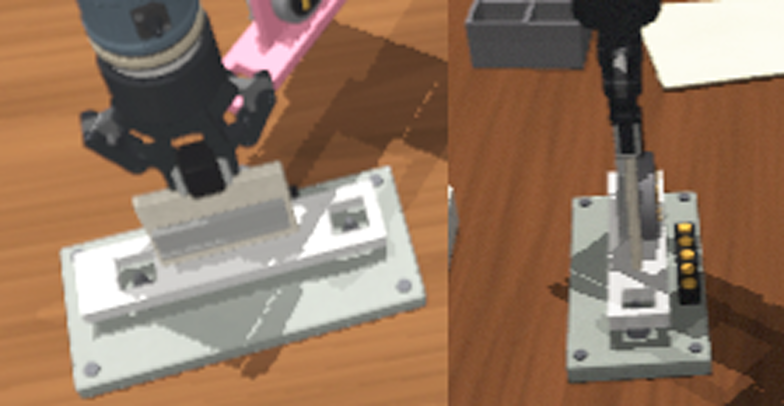

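The pins show through both holes at (140,275) and (350,215), and there is no contact force. Now the rest of the way down.

```bash
python3 -m crank '[0,0,0,-4,0, 0,0,0,-8,0, 0,0,0,-12,0, 0,0,0,-16,0, 0,0,0,-19,0, 0,0,0,-21,0, 0,0,0,-23,0, 0,0,0,-24,0, 0,0,0,-24,0, 0,0,0,-24,0]'
python3 - <<'E'
from h import *
snap('side','t6');snap('scene','s6');st=manip.sense(); print(st['t'],st['tcp_pos'],st['force'],st['ft_torque'],st['finger_gap'])
a=cv2.imread('pics/s6.png')[190:335,85:245];b=cv2.imread('pics/t6.png')[75:220,170:290]
cv2.imwrite('pics/c9.png',cv2.resize(np.hstack([a,b]),(784,406),interpolation=cv2.INTER_CUBIC))
E
```

```text
t: 9.82
tcp_pos: [0.5711, -0.254, 0.1606]
tool_rot: [0.706, 0.035, -0.706, 0.035]
force: [0.2, 0.1, -2.3]
finger_gap: 0.295
9.925 [ 0.57107473 -0.25401274  0.16059021] [-0.87942025 -0.51662522 -1.95034537] [ 0.14368921  0.16438126 -0.01132197] 0.29692743807226357
```

View pics/c9.png

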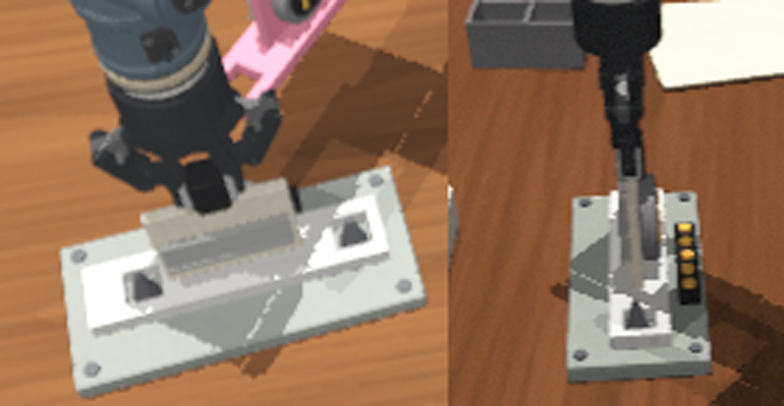

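The force is down to 2 N, so it is just touching down. I'll lower 2 mm more until it carries no weight.

```bash
python3 -m crank '[0,0,0,-1,0, 0,0,0,-2,0, 0,0,0,-2,0, 0,0,0,-2,0]'
```

```text
t: 10.42
tcp_pos: [0.5711, -0.254, 0.1605]
tool_rot: [0.707, 0.035, -0.706, 0.035]
force: [-2.3, 0.8, 8.1]
finger_gap: 0.297
```

The plate is seated: 8 N pushing back with no further travel. Now I'll ease off, open and retreat.

```bash
python3 -m crank '[0,0,0,1,0, 0.5,0,0,1,0, 0.8,0,0,1,0, 1,0,0,1,0, 1,0,0,1,0, 1,0,0,1,0, 1,0,0,10,0, 1,0,0,40,0, 1,0,0,90,0, 1,0,0,140,0]'
python3 -m crank '[1,0,0,0,0, 1,0,0,0,0, 1,0,0,0,0]'
python3 - <<'E'
from h import *
np.set_printoptions(precision=1,suppress=True)
t=snap('side','t7');s=snap('scene','s7')
a=cv2.imread('pics/s7.png')[190:335,85:245];b=cv2.imread('pics/t7.png')[75:220,170:290]
cv2.imwrite('pics/c10.png',cv2.resize(np.hstack([a,b]),(784,406),interpolation=cv2.INTER_CUBIC))
crop('s7',95,230,250,335,5,'c11')
W=cloud(s).reshape(-1,3);m=(W[:,2]>.162)&(W[:,2]<.18)&(W[:,1]<-.2)&(W[:,1]>-.3)&(abs(W[:,0]-.57)<.03);q=W[m]*1e3
print(len(q),np.median(q,0),(q.min(0)+q.max(0))/2)
E
```

```text
t: 11.68
tcp_pos: [0.5708, -0.2539, 0.3002]
tool_rot: [0.706, 0.035, -0.706, 0.035]
force: [0.3, 0.4, 0.0]
finger_gap: 1.003
t: 12.05
tcp_pos: [0.5701, -0.2534, 0.2968]
tool_rot: [-0.705, -0.036, 0.707, -0.034]
force: [-0.5, -0.2, 0.1]
finger_gap: 1.0
162 [ 573.2 -255.2  170. ] [ 571.4 -255.3  167.9]
```

View pics/c10.png

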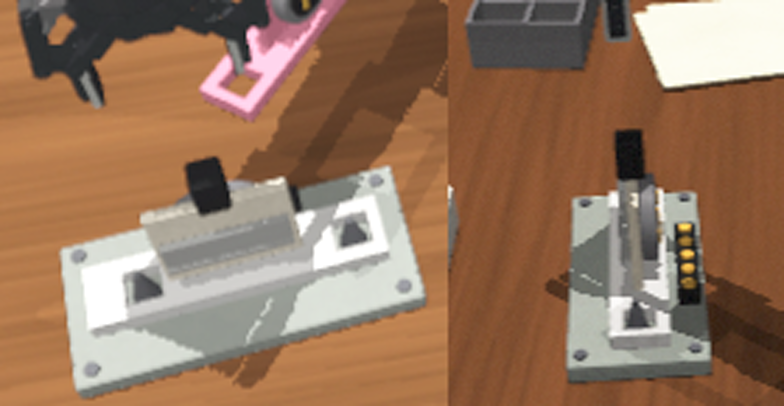

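View pics/c11.png

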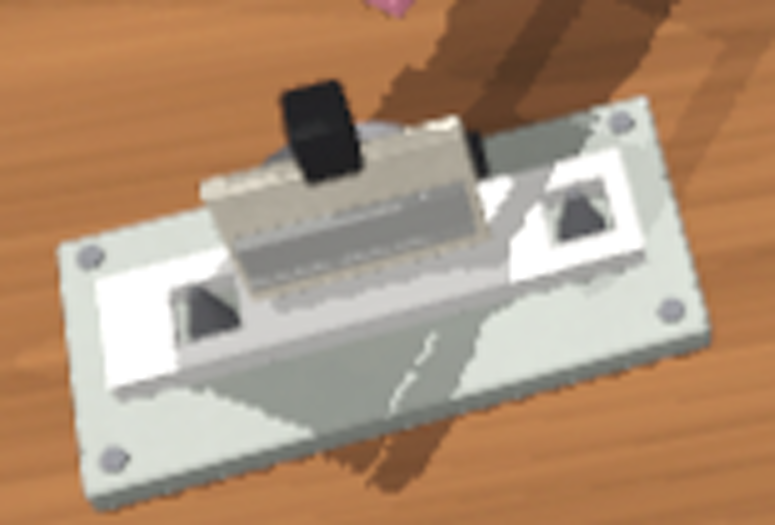

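The plate is down on the slab with both pins through the holes. The rail faces the camera and the socket faces the terminals. The block top is at (571, -255, 170), as expected, and the gripper is clear.

```bash
python3 -c "
from station import workorder
print(workorder.sign_off())"
```

```text
the job is handed in; nothing more can be done
None
```

I lifted the meter plate off its pins by the grip block and turned it half round in the air, with the 20 mm shift along the base. I then lowered it, still gripped, onto the same two pins until it pushed back with about 8 N, released it and handed the job in. That was about 12 s into the 43 s allowed.

- **Position:** the last pictures put the block top at (571, -255, 170) mm. The base centre is at about (571, -254) mm, and fully home should be 170 mm high.
- **Fit:** both pins show through the holes, the foot is flat on the slab, and the socket faces the terminals.
- **Gripper:** it is open and well clear of the plate, with the force reading about zero.
- **Other plates:** I did not go near the spare plate or the pink look-alikes. I did not re-measure the spare plate's position at the end.

When the fingers first closed, their tips touched the panel top with about 6 N, which caused no trouble. One early side-camera reading of the block was about 7 mm off in y from the scene camera. I used the scene-camera value, which matched the stated offset.

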